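# Put the pastry stamps back in their own pockets

### The job

The three round pastry stamps were put away in each other's pockets of their storage tray, so the set does not fit. Move each stamp into the round pocket of its own size (the coloured inlay on its knob matches the band round its pocket), upright and right down on the pocket floor; the square spare compartment can take one on the way. Do not tip a stamp over, and leave the sticker roll, the shaker jar and the timer beside the tray where they stand.

Things in the scene. Friction and masses are not known exactly. Their poses are not given: they have to be found in the camera images.
- center_red (a point): red stamp, the smallest of three: crimped steel disc 44 mm across, 26 mm high, beech knob with a red inlay on top. Knob 34 mm across, 36 to 70 mm above the underside; grip it from above, any yaw. About 0.16 kg. Point: on its axis, 35 mm above the underside, 35 mm below the top; z up. Starts loose in the green pocket.
- center_green (a point): green stamp, the middle of three: crimped steel disc 62 mm across, 26 mm high, beech knob with a green inlay on top. Knob 34 mm across, 36 to 70 mm above the underside; grip it from above, any yaw. About 0.16 kg. Point: on its axis, 35 mm above the underside, 35 mm below the top; z up. Starts loose in the blue pocket.
- center_blue (a point): blue stamp, the largest of three: crimped steel disc 80 mm across, 26 mm high, beech knob with a blue inlay on top. Knob 34 mm across, 36 to 70 mm above the underside; grip it from above, any yaw. About 0.16 kg. Point: on its axis, 35 mm above the underside, 35 mm below the top; z up. Starts flat across the mouth of the red pocket, too large to go in.
- pocket_red (a point): pocket of the red stamp: round hole 56 mm across, 14 mm deep, in a grey tile 104 mm square, 20 mm high, with a red band 101 mm across round the hole. Four tiles stand edge to edge, two by two in any order, in a low fixed steel tray; its rim is below the tiles' tops. Point: centre of the pocket floor, 14 mm below the tile's top; z up, x and y along the tile's sides.
- pocket_green (a point): pocket of the green stamp: round hole 74 mm across, 14 mm deep, in a grey tile 104 mm square, 20 mm high, with a green band 101 mm across round the hole. Four tiles stand edge to edge, two by two in any order, in a low fixed steel tray; its rim is below the tiles' tops. Point: centre of the pocket floor, 14 mm below the tile's top; z up, x and y along the tile's sides.
- pocket_blue (a point): pocket of the blue stamp: round hole 92 mm across, 14 mm deep, in a grey tile 104 mm square, 20 mm high, with a blue band 101 mm across round the hole. Four tiles stand edge to edge, two by two in any order, in a low fixed steel tray; its rim is below the tiles' tops. Point: centre of the pocket floor, 14 mm below the tile's top; z up, x and y along the tile's sides.
- pocket_spare (a point): spare compartment: a square hole 90 by 90 mm and 14 mm deep, in the tile without a coloured band (grey, 104 mm square, 20 mm high); empty at the start, any one stamp can stand in it. This point is the centre of its floor; z up, x and y along its sides.
- label_roll_center (a point): bystander: white roll of stickers, 69 mm across, 40 mm high, standing on end beside the tray; this point is its centre, 20 mm up.
- jar_center (a point): bystander: glass shaker jar with a green label and a black cap, 45 mm across, 105 mm high, standing beside the tray; this point is its centre, 52 mm up.
- timer_center (a point): bystander: white wind-up kitchen timer, 62 mm across, 42 mm high, standing behind the tray; this point is its centre, 21 mm up.
Not all that is in view belongs to the job. Leave any pink look-alike of the part that bears center_red alone.

How it is judged:
By the outcome, as a careful person would: the job done as asked, in the order asked, and still so for the second after the job is handed in, with the robot touching nothing.
It also fails if it takes over 96 s, if anything falls off the work surface, if the arm or the gripper's body presses on something with over 40 N, if the wrist force passes 120 N, or if a joint passes its speed limit or range.

### The arm

A 6-joint arm with a two-finger parallel gripper is mounted at the origin on a cart in front of the work surface, level with it; the furniture and walls round the work are solid. World frame = base frame: x ahead of the robot, y to its left, z up, the work surface at z = 0. Lengths are in m, angles in degrees, forces in N, time in s.
With the tool pointing down it reaches from about 0.425 to 1.125 m from the base axis. Payload 14.9 kg.
Tool frame: the origin (TCP) lies between the finger pads; the fingertips stand 8 mm ahead of it and the grasp point (between the pads) lies 11 mm behind it; z points along the fingers, y is the line along which they close (so a half turn about z gives the same grasp; the last joint's range is limited). The gripper opens to 91 mm and grips with 3 to 60 N. Pads are 32 mm wide; open, the fingers measure 118 mm over their backs; the gripper's body (76 mm by 178 mm) begins 60 mm behind the grasp point.
Start: joints at [65.758, 21.709, 99.362, -0, 58.929, -1.908], TCP at [0.266, 0.648, 0.222] pointing down, gripper open.
Joint ranges: [-158.91, 158.91], [-42.39, 125.64], [0.06, 152.35], [-60.88, 240.88], [17.5, 164.5], [-176.32, 176.32]. Speed limits (degrees/s): [108.29, 108.29, 136.94, 180, 180, 180].

### API

Orientations are given as [roll, pitch, yaw] about the fixed x, y, z axes, in that order (R = Rz(yaw) Ry(pitch) Rx(roll)).
In Python, from plant import * gives the robot as it stands. The module is installed in compiled form; this text tells all that it offers.
- The arm moves only by the tool play_rows, never from a script. Its arguments are lists of equal length, an entry for each row: "linear": the shift along the tool's x, y, z in m, a list of three; "angular": the turn, a rotation vector about the tool's x, y, z in degrees, a list of three; "gripper": the closure, from -1 (fully open) to 1 (shut). In form: {"linear": [[tx, ty, tz], ...], "angular": [[wx, wy, wz], ...], "gripper": [gripper, ...]}. A call has 1 to 20 rows; each row is the pose to reach, as a shift and turn from the pose commanded when the call began, along the tool's axes at that moment; what a row does not reach only later rows make up. A row lasts 1/10 s, in which the tool goes at most 50 mm and 8.59 degrees, less where a joint would pass 70% of its speed; a pose out of reach is approached as far as the arm can. A call with a gripper value outside its range is refused whole. The fingers move at their own pace and stop on an object; the grip force is fixed at half the most. Time passes only in rows, so rows that repeat a pose let the fingers close. It gives the time, the measured TCP pose, the force, the opening and the grip force at its end, in the units of the state.
- read_state(): the state, without advancing time (a new reading comes with each control period).
- read_camera(name): name is "side" or "top" or "wrist"; returns (picture, depth): 480x640x3 uint8, blue, green, red; 480x640 float32, m along the optical axis (not along the pixel's ray), 0 where there is no reading.
- calibration(name): a dict with "camera_matrix" (3x3 intrinsics, pixels), "dist" ([k1, k2, p1, p2, k3] as OpenCV has them; the pictures are not rectified), "pose" (4x4, takes a point from camera to world coordinates); the wrist camera has in their place "mount" (4x4, takes a point from camera to tool coordinates, whose origin is the TCP and whose axes are the flange's). Camera axes: x right, y up, looking along -z (the intrinsics and any distortion apply to the point x, -y, -z); pixel columns grow to the right and rows downward; lengths in m; the calibration is good to about 2 mm. A picture is of the moment at which its call begins: read the wrist's pose just before it. calibration takes no time and is no camera call.
- sign_off(): hands the job in; it is judged then, once.
The state is a dict: "clock": time; "joints": joint angles; "joint_vel": joint speeds; "joint_efforts": joint torques, N m; "ee_pos": TCP position; "ee_rot": TCP orientation; "force": force on the tool from outside, world axes, zero at the start; "ft_torque": the same for the moment, N m; "opening": opening from 0.0 (shut) to 1.0 (fully open); "grip_force": force on a finger pad.
Only numpy, scipy, OpenCV 4.12 (cv2) and the standard library are available. Lean on these libraries where they do the work, as an engineer would, in place of code of your own. Each camera call takes 0.05 s, during which the arm holds its last target. There are 200 camera calls.

## Working session

There is one attempt and no reset: what is moved stays moved. The work goes in short steps, Python scripts to look and compute and a tool call to move; the robot and the scene stay as the last step left them, time stands still between calls to the robot, and variables do not carry over. Pictures are saved under pics/ and viewed, at most 14 in all, crops included, and the job is handed in when it is done.

Besides the shell and the picture viewer there is one more tool, called by a JSON object that holds its "fn" and its "kwargs", one argument or row to a line. play_rows: Moves the arm, as the interface text tells. Its arguments: {"type":"object","properties":{"linear":{"type":"array"},"angular":{"type":"array"},"gripper":{"type":"array"}},"required":["linear","angular","gripper"]}

```bash
mkdir -p pics
python3 - <<'E'
from plant import *
import cv2,numpy as np
s=read_state();print(s['ee_pos'],s['ee_rot'],s['clock'],s['opening'])
for n in('top','side'):
    p,d=read_camera(n);cv2.imwrite(f'pics/{n}0.png',p);np.savez(f'{n}0.npz',p=p,d=d)
    c=calibration(n);print(n,np.round(c['camera_matrix'],1).tolist(),c['dist'],np.round(c['pose'],3).tolist())
print(calibration('wrist'))
E
```

```text
[0.26581911 0.64713821 0.22125858] [-1.79933702e+02 -2.85360753e-03  1.57668291e+02] 0.0 1.0004640373778013
top [[608.1, 0.0, 317.9], [0.0, 608.1, 238.5], [0.0, 0.0, 1.0]] [-0.07043019  0.          0.          0.          0.        ] [[0.002, 0.987, -0.161, 0.439], [-1.0, 0.006, 0.024, -0.122], [0.025, 0.161, 0.987, 0.998], [0.0, 0.0, 0.0, 1.0]]
side [[565.2, 0.0, 321.2], [0.0, 565.2, 247.6], [0.0, 0.0, 1.0]] [-0.12756134  0.          0.          0.          0.        ] [[0.928, 0.17, -0.331, 0.231], [-0.372, 0.423, -0.826, -0.949], [0.0, 0.89, 0.456, 0.517], [0.0, 0.0, 0.0, 1.0]]
{'camera_matrix': array([[382.4190946 ,   0.        , 320.77999567],
       [  0.        , 382.4190946 , 235.03546303],
       [  0.        ,   0.        ,   1.        ]]), 'dist': array([-0.05168843,  0.        ,  0.        ,  0.        ,  0.        ]), 'mount': array([[ 6.52236886e-04,  9.69437454e-01,  2.45337722e-01,
         6.85195435e-02],
       [ 9.99999749e-01, -5.64495455e-04, -4.27955735e-04,
        -1.06743338e-03],
       [-2.76384289e-04,  2.45337940e-01, -9.69437579e-01,
        -1.63031575e-01],
       [ 0.00000000e+00,  0.00000000e+00,  0.00000000e+00,
         1.00000000e+00]])}
```

View pics/top0.png

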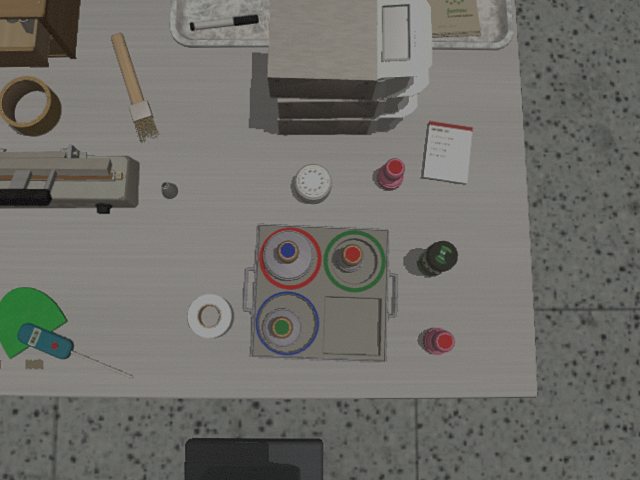

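View pics/side0.png

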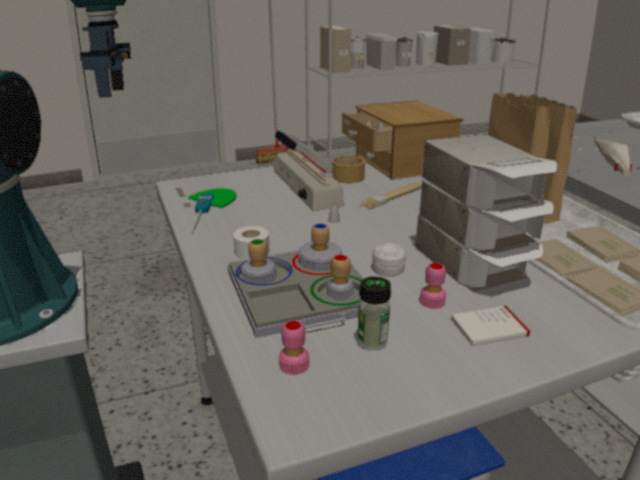

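The top view shows the blue stamp at (288,252) across the red pocket, red at (352,255) in the green pocket and green at (282,327) in the blue pocket. The spare is at (352,325), and pink look-alikes stand at (391,170) and (437,341). Next I measure the positions.

```bash
cat > h.py <<'E'
import cv2,numpy as np
from scipy.spatial.transform import Rotation as R
def cast(cal,pose,uv,z):
    uv=np.asarray(uv,float).reshape(-1,1,2)
    n=cv2.undistortPoints(uv,cal['camera_matrix'],cal['dist']).reshape(-1,2)
    d=np.c_[n[:,0],-n[:,1],-np.ones(len(n))]@pose[:3,:3].T
    o=pose[:3,3]; t=(z-o[2])/d[:,2]
    return o+d*t[:,None]
def unproj(cal,pose,uv,dep):
    n=cv2.undistortPoints(np.asarray(uv,float).reshape(-1,1,2),cal['camera_matrix'],cal['dist']).reshape(-1,2)
    dep=np.asarray(dep)[:,None]
    return (np.c_[n[:,0],-n[:,1],-np.ones(len(n))]*dep)@pose[:3,:3].T+pose[:3,3]
def masks(p):
    h=cv2.cvtColor(p,cv2.COLOR_BGR2HSV)
    return dict(red=cv2.inRange(h,(0,150,90),(6,255,255))|cv2.inRange(h,(176,150,90),(180,255,255)),
      green=cv2.inRange(h,(50,120,50),(75,255,255)),blue=cv2.inRange(h,(105,120,50),(130,255,255)))
def comps(m,amin=25):
    n,l,s,c=cv2.connectedComponentsWithStats(m)
    return [(c[i],s[i],l==i) for i in range(1,n) if s[i,4]>=amin]
E
python3 - <<'E'
from plant import *
from h import *
q=np.load('top0.npz');p,d=q['p'],q['d'];c=calibration('top');P=c['pose']
for k,m in masks(p).items():
    for ce,s,l in comps(m):
        if not(230<ce[0]<460 and 150<ce[1]<370):continue
        v,u=np.nonzero(l&(d>0)); w=unproj(c,P,np.c_[u,v],d[v,u])
        out=[k,ce.round(1),s.tolist(),'zmed %.4f'%np.median(w[:,2])]
        if s[2]>40:
            cn=max(cv2.findContours(l.astype(np.uint8),cv2.RETR_EXTERNAL,cv2.CHAIN_APPROX_NONE)[0],key=len)
            w=cast(c,P,cn.reshape(-1,2),np.median(w[:,2]))
            (x,y),r=cv2.minEnclosingCircle(w[:,:2].astype(np.float32));out+=['band',round(x,4),round(y,4),'dia',round(2*r,4)]
        else: out+=['pt',cast(c,P,ce,np.median(w[:,2])).round(4)]
        print(*out)
def pt(u,v):
    return unproj(c,P,[(u,v)],[np.median(d[v-1:v+2,u-1:u+2])]).round(4)
for n,uv in dict(spare=(352,325),table=(225,380),timer=(313,180),jar=(441,255),roll=(225,316),tower=(322,70),slotTL=(250,290),bluefloor=(305,340)).items():print(n,pt(*uv))
s=q=np.load('side0.npz');p,d=q['p'],q['d'];c=calibration('side');P=c['pose']
for k,m in masks(p).items():
    for ce,s,l in comps(m,12):
        if not(220<ce[0]<450 and 200<ce[1]<340):continue
        v,u=np.nonzero(l&(d>0)); w=unproj(c,P,np.c_[u,v],d[v,u]);print('side',k,ce.round(1),s[4],np.median(w,0).round(4))
E
```

```text
red [395.  166.5] [389, 161, 13, 12, 130] zmed 0.0714 pt [[ 0.7062 -0.2674  0.0714]]
red [291.9 261.5] [260, 228, 61, 61, 519] zmed 0.0241 band 0.5659 -0.1018 dia 0.0999
red [352.3 253.6] [346, 247, 14, 14, 160] zmed 0.0802 pt [[ 0.5656 -0.1978  0.0802]]
red [444.9 341.1] [439, 335, 13, 14, 144] zmed 0.0706 pt [[ 0.4333 -0.3388  0.0706]]
green [354.  261.5] [324, 231, 61, 61, 413] zmed 0.0242 band 0.5616 -0.2052 dia 0.0987
green [281.3 326.9] [275, 321, 13, 13, 98] zmed 0.0802 pt [[ 0.4543 -0.0907  0.0802]]
blue [287.4 250. ] [281, 243, 14, 14, 143] zmed 0.0941 pt [[ 0.5686 -0.0992  0.0941]]
blue [287.6 322. ] [256, 292, 63, 63, 263] zmed 0.0241 band 0.462 -0.0977 dia 0.0995
spare [[ 0.4589 -0.2024  0.009 ]]
table [[0.3707 0.0014 0.0016]]
timer [[ 0.6906 -0.138   0.0426]]
jar [[ 0.5605 -0.3284  0.106 ]]
roll [[ 0.4715 -0.0013  0.0409]]
tower [[ 0.7989 -0.1469  0.2205]]
slotTL [[ 0.5153 -0.0362  0.0021]]
bluefloor [[ 0.4348 -0.1265  0.012 ]]
side red [305.2 267.9] 105 [ 0.5284 -0.1264  0.0236]
side red [340.3 257.1] 50 [ 0.5648 -0.2017  0.0795]
side red [436.2 265.5] 68 [ 0.7066 -0.2705  0.0705]
side red [292.4 325. ] 114 [ 0.4322 -0.3424  0.0704]
side green [257.  241.5] 32 [ 0.4537 -0.0958  0.0799]
side green [326.2 293.6] 131 [ 0.5297 -0.2171  0.0235]
side green [368.4 282.3] 25 [ 0.5513 -0.3307  0.1055]
side green [381.5 283. ] 27 [ 0.5684 -0.3395  0.1053]
side green [362.6 326.1] 12 [ 0.5393 -0.3424  0.0412]
side blue [319.8 225.6] 31 [ 0.5672 -0.1036  0.0939]
side blue [290.2 269.1] 12 [ 0.507  -0.1157  0.024 ]
side blue [237.1 272.9] 19 [ 0.4141 -0.0929  0.0238]
```

```bash
cat >> h.py <<'E'
def go(s,xyz,yaw=90):
    "tool-frame shift and turn from the present pose to a tool-down target"
    R0=R.from_euler('xyz',s['ee_rot'],degrees=True);R1=R.from_euler('xyz',[180,0,yaw],degrees=True)
    return R0.inv().apply(np.array(xyz)-s['ee_pos']).round(4).tolist(),(R0.inv()*R1).as_rotvec(degrees=True).round(2).tolist()
E
python3 -c "
from plant import *
from h import *
print(go(read_state(),[.51,-.13,.25]))"
```

```text
([-0.5212, -0.6261, -0.0281], [-0.05, 0.03, 67.66])
```

{"fn": "play_rows", "kwargs": {
  "linear": [
    [-0.521, -0.626, -0.028],
    [-0.521, -0.626, -0.028],
    [-0.521, -0.626, -0.028],
    [-0.521, -0.626, -0.028],
    [-0.521, -0.626, -0.028],
    [-0.521, -0.626, -0.028],
    [-0.521, -0.626, -0.028],
    [-0.521, -0.626, -0.028],
    [-0.521, -0.626, -0.028],
    [-0.521, -0.626, -0.028],
    [-0.521, -0.626, -0.028],
    [-0.521, -0.626, -0.028],
    [-0.521, -0.626, -0.028],
    [-0.521, -0.626, -0.028],
    [-0.521, -0.626, -0.028],
    [-0.521, -0.626, -0.028],
    [-0.521, -0.626, -0.028],
    [-0.521, -0.626, -0.028],
    [-0.521, -0.626, -0.028],
    [-0.521, -0.626, -0.028]
  ],
  "angular": [
    [0, 0, 67.66],
    [0, 0, 67.66],
    [0, 0, 67.66],
    [0, 0, 67.66],
    [0, 0, 67.66],
    [0, 0, 67.66],
    [0, 0, 67.66],
    [0, 0, 67.66],
    [0, 0, 67.66],
    [0, 0, 67.66],
    [0, 0, 67.66],
    [0, 0, 67.66],
    [0, 0, 67.66],
    [0, 0, 67.66],
    [0, 0, 67.66],
    [0, 0, 67.66],
    [0, 0, 67.66],
    [0, 0, 67.66],
    [0, 0, 67.66],
    [0, 0, 67.66]
  ],
  "gripper": [-0.3, -0.3, -0.3, -0.3, -0.3, -0.3, -0.3, -0.3, -0.3, -0.3, -0.3, -0.3, -0.3, -0.3, -0.3, -0.3, -0.3, -0.3, -0.3, -0.3]
}}

```text
clock: 2.1
ee_pos: [0.5095, -0.1282, 0.2497]
ee_rot: [-180.0, -0.0, 90.1]
force: [-0.1, -0.1, 0.1]
opening: 0.649
grip_force: 0.0
```

```bash
cat > look.py <<'E'
from plant import *
from h import *
import sys
def look(name):
    s=read_state();p,d=read_camera('wrist');cv2.imwrite(f'pics/{name}.png',p)
    c=calibration('wrist');T=np.eye(4);T[:3,:3]=R.from_euler('xyz',s['ee_rot'],degrees=True).as_matrix();T[:3,3]=s['ee_pos'];P=T@c['mount']
    print('clock',s['clock'],s['ee_pos'].round(4),s['ee_rot'].round(2),'open',round(float(s['opening']),3),'F',np.round(s['force'],1))
    for k,m in masks(p).items():
        for ce,st,l in comps(m,60):
            v,u=np.nonzero(l&(d>0))
            if len(u)<30: continue
            w=unproj(c,P,np.c_[u,v],d[v,u]);z=np.median(w[:,2])
            cn=max(cv2.findContours(l.astype(np.uint8),cv2.RETR_EXTERNAL,cv2.CHAIN_APPROX_NONE)[0],key=len)
            (x,y),r=cv2.minEnclosingCircle(cast(c,P,cn.reshape(-1,2),z)[:,:2].astype(np.float32))
            print(k,ce.round(0),st[4],'z %.4f'%z,'xy',round(x,4),round(y,4),'dia',round(2*r,4))
    return s,p,d,c,P
if __name__=='__main__': look(sys.argv[1])
E
python3 look.py w0
```

```text
clock 2.1 [ 0.5095 -0.1282  0.2497] [-1.7997e+02 -2.0000e-02  9.0080e+01] open 0.649 F [-0.1 -0.1  0.1]
red [365. 180.] 1237 z 0.0236 xy 0.5646 -0.1042 dia 0.0999
red [376. 292.] 263 z 0.0795 xy 0.5621 -0.1996 dia 0.0211
green [354. 257.] 541 z 0.0236 xy 0.5595 -0.2058 dia 0.0982
blue [272. 176.] 719 z 0.0236 xy 0.4607 -0.1005 dia 0.0999
blue [390. 190.] 456 z 0.0935 xy 0.5673 -0.1017 dia 0.0205
```

View pics/w0.png

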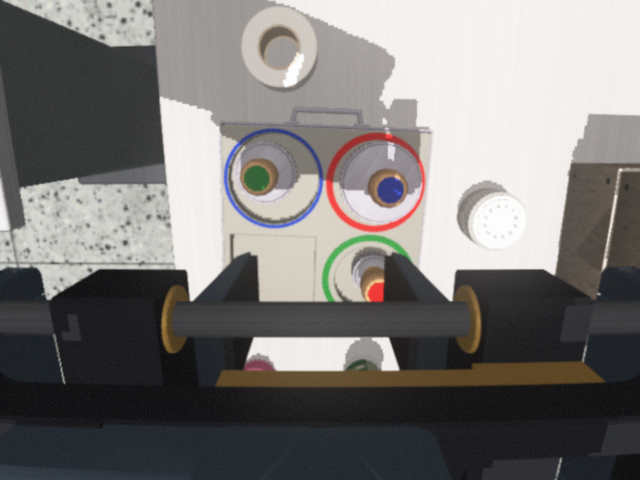

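The wrist view shows the green inlay at (257,177), blue at (390,190) and red partly hidden at (376,292). All four pockets agree with the top view to about 3 mm.

Run:
```python
from look import *
s=read_state();c=calibration('wrist');T=np.eye(4);T[:3,:3]=R.from_euler('xyz',s['ee_rot'],degrees=True).as_matrix();T[:3,3]=s['ee_pos'];P=T@c['mount']
p=cv2.imread('pics/w0.png');sub=cv2.cvtColor(p,cv2.COLOR_BGR2HSV)[:,:];print(sub[177,257])
m=cv2.inRange(sub,(40,100,20),(90,255,255));m[:150]=0;m[200:]=0
for ce,st,l in comps(m,60):print(ce,st,cast(c,P,ce,0.0795))
print(cast(c,P,[(274,266)],0.0095))
print(s['ee_pos'],go(s,[.453,-.0935,.14]),go(s,[.453,-.0935,.052]))
```

```text
[ 62 115 100]
[256.39909297 178.00680272] [245 166  24  25 441] [[ 0.45360706 -0.09374108  0.0795    ]]
[[ 0.45776997 -0.1980056   0.0095    ]]
[ 0.50968727 -0.12819164  0.24983404] ([0.0348, -0.0566, 0.1099], [-0.01, -0.01, 0.1]) ([0.0348, -0.0566, 0.1979], [-0.01, -0.01, 0.1])
```

{"fn": "play_rows", "kwargs": {
  "linear": [
    [0.0355, -0.0562, 0.12],
    [0.0355, -0.0562, 0.12],
    [0.0355, -0.0562, 0.12],
    [0.0355, -0.0562, 0.12],
    [0.0355, -0.0562, 0.12],
    [0.0355, -0.0562, 0.12]
  ],
  "angular": [
    [0, 0, 0],
    [0, 0, 0],
    [0, 0, 0],
    [0, 0, 0],
    [0, 0, 0],
    [0, 0, 0]
  ],
  "gripper": [-0.3, -0.3, -0.3, -0.3, -0.3, -0.3]
}}

```text
clock: 2.75
ee_pos: [0.4559, -0.0944, 0.1319]
ee_rot: [179.8, 0.0, 90.0]
force: [0.5, -0.6, 0.8]
opening: 0.651
grip_force: 0.0
```

{"fn": "play_rows", "kwargs": {
  "linear": [
    [0, 0, 0.03],
    [0, 0, 0.055],
    [0, 0, 0.075],
    [0, 0, 0.079],
    [0, 0, 0.079],
    [0, 0, 0.079],
    [0, 0, 0.079],
    [0, 0, 0.079],
    [0, 0, 0.079],
    [0, 0, 0.079],
    [0, 0, 0.079],
    [0, 0, 0.079]
  ],
  "angular": [
    [0, 0, 0],
    [0, 0, 0],
    [0, 0, 0],
    [0, 0, 0],
    [0, 0, 0],
    [0, 0, 0],
    [0, 0, 0],
    [0, 0, 0],
    [0, 0, 0],
    [0, 0, 0],
    [0, 0, 0],
    [0, 0, 0]
  ],
  "gripper": [-0.3, -0.3, -0.3, -0.3, -0.3, -0.3, 1, 1, 1, 1, 1, 1]
}}

```text
clock: 3.95
ee_pos: [0.4538, -0.094, 0.0511]
ee_rot: [-180.0, 0.0, 90.0]
force: [-3.0, 0.8, 7.9]
opening: 0.348
grip_force: 30.0
```

{"fn": "play_rows", "kwargs": {
  "linear": [
    [0, 0, -0.02],
    [0, 0, -0.05],
    [0, 0, -0.06],
    [-0.03, 0.001, -0.06],
    [-0.07, 0.002, -0.06],
    [-0.1, 0.003, -0.06],
    [-0.108, 0.003, -0.06],
    [-0.108, 0.003, -0.06],
    [-0.108, 0.003, -0.06],
    [-0.108, 0.003, -0.03],
    [-0.108, 0.003, -0.012],
    [-0.108, 0.003, -0.005],
    [-0.108, 0.003, -0.002],
    [-0.108, 0.003, -0.001],
    [-0.108, 0.003, -0.001]
  ],
  "angular": [
    [0, 0, 0],
    [0, 0, 0],
    [0, 0, 0],
    [0, 0, 0],
    [0, 0, 0],
    [0, 0, 0],
    [0, 0, 0],
    [0, 0, 0],
    [0, 0, 0],
    [0, 0, 0],
    [0, 0, 0],
    [0, 0, 0],
    [0, 0, 0],
    [0, 0, 0],
    [0, 0, 0]
  ],
  "gripper": [1, 1, 1, 1, 1, 1, 1, 1, 1, 1, 1, 1, 1, 1, 1]
}}

```text
clock: 5.45
ee_pos: [0.4572, -0.202, 0.0525]
ee_rot: [180.0, 0.0, 90.0]
force: [-0.2, -0.7, -2.2]
opening: 0.352
grip_force: 30.0
```

{"fn": "play_rows", "kwargs": {
  "linear": [
    [0, 0, 0.001],
    [0, 0, 0.001],
    [0, 0, 0.001],
    [0, 0, 0],
    [0, 0, -0.03],
    [0, 0, -0.07],
    [-0.02, 0.03, -0.12],
    [-0.04, 0.05, -0.17],
    [-0.05, 0.055, -0.2],
    [-0.05, 0.055, -0.2],
    [-0.05, 0.055, -0.2],
    [-0.05, 0.055, -0.2]
  ],
  "angular": [
    [0, 0, 0],
    [0, 0, 0],
    [0, 0, 0],
    [0, 0, 0],
    [0, 0, 0],
    [0, 0, 0],
    [0, 0, 0],
    [0, 0, 0],
    [0, 0, 0],
    [0, 0, 0],
    [0, 0, 0],
    [0, 0, 0]
  ],
  "gripper": [-0.3, -0.3, -0.3, -0.3, -0.3, -0.3, -0.3, -0.3, -0.3, -0.3, -0.3, -0.3]
}}

```text
clock: 6.65
ee_pos: [0.511, -0.2515, 0.2507]
ee_rot: [-179.9, -0.1, 90.0]
force: [-0.2, 0.1, 0.5]
opening: 0.651
grip_force: 0.0
```

```bash
sed -i 's/(50,120,50),(75/(50,90,40),(75/' h.py; python3 look.py w1
```

```text
clock 6.65 [ 0.511  -0.2515  0.2507] [-1.7991e+02 -5.0000e-02  9.0010e+01] open 0.651 F [-0.2  0.1  0.5]
red [364.  67.] 1356 z 0.0236 xy 0.5647 -0.1044 dia 0.1005
red [383. 159.] 517 z 0.0795 xy 0.5645 -0.2006 dia 0.0223
red [527. 235.] 384 z 0.0706 xy 0.7049 -0.2701 dia 0.0217
green [369. 162.] 1617 z 0.0236 xy 0.5608 -0.2084 dia 0.0998
green [259. 160.] 468 z 0.0795 xy 0.4572 -0.2019 dia 0.0212
blue [267.  56.] 762 z 0.0235 xy 0.4605 -0.1006 dia 0.1004
blue [394.  31.] 628 z 0.0936 xy 0.5674 -0.1023 dia 0.0217
```

View pics/w1.png

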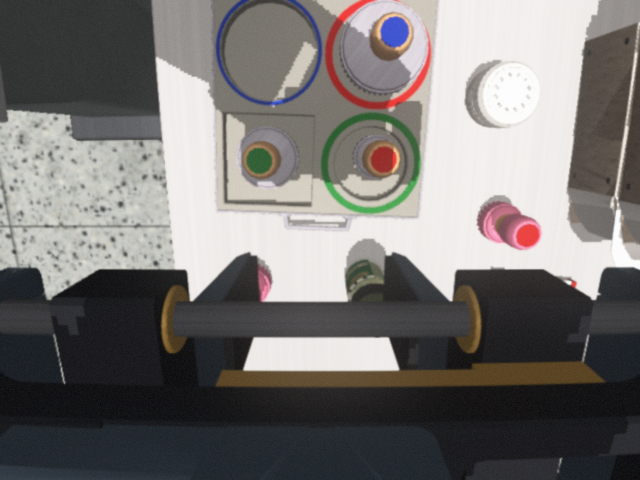

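The green stamp stands upright in the spare at (259,160). Blue is at (394,31) and red at (383,159). The blue stamp moves next.

{"fn": "play_rows", "kwargs": {
  "linear": [
    [0.05, 0.02, 0.0],
    [0.1, 0.035, 0.03],
    [0.14, 0.055, 0.07],
    [0.1495, 0.0565, 0.12],
    [0.1495, 0.0565, 0.12],
    [0.1495, 0.0565, 0.12],
    [0.1495, 0.0565, 0.12],
    [0.1495, 0.0565, 0.12]
  ],
  "angular": [
    [0, 0, 0],
    [0, 0, 0],
    [0, 0, 0],
    [0, 0, 0],
    [0, 0, 0],
    [0, 0, 0],
    [0, 0, 0],
    [0, 0, 0]
  ],
  "gripper": [-0.3, -0.3, -0.3, -0.3, -0.3, -0.3, -0.3, -0.3]
}}

```text
clock: 7.5
ee_pos: [0.5688, -0.1032, 0.1331]
ee_rot: [179.9, 0.0, 90.0]
force: [-1.0, -0.5, 0.5]
opening: 0.649
grip_force: 0.0
```

{"fn": "play_rows", "kwargs": {
  "linear": [
    [0.0005, -0.0005, 0.03],
    [0.0005, -0.0005, 0.05],
    [0.0005, -0.0005, 0.063],
    [0.0005, -0.0005, 0.067],
    [0.0005, -0.0005, 0.067],
    [0.0005, -0.0005, 0.067],
    [0.0005, -0.0005, 0.067],
    [0.0005, -0.0005, 0.067],
    [0.0005, -0.0005, 0.067],
    [0.0005, -0.0005, 0.067],
    [0.0005, -0.0005, 0.067]
  ],
  "angular": [
    [0, 0, 0],
    [0, 0, 0],
    [0, 0, 0],
    [0, 0, 0],
    [0, 0, 0],
    [0, 0, 0],
    [0, 0, 0],
    [0, 0, 0],
    [0, 0, 0],
    [0, 0, 0],
    [0, 0, 0]
  ],
  "gripper": [-0.3, -0.3, -0.3, -0.3, -0.3, 1, 1, 1, 1, 1, 1]
}}

```text
clock: 8.6
ee_pos: [0.5681, -0.1021, 0.0654]
ee_rot: [180.0, 0.0, 90.0]
force: [-2.1, -0.2, 6.4]
opening: 0.355
grip_force: 30.0
```

{"fn": "play_rows", "kwargs": {
  "linear": [
    [0, 0, -0.02],
    [0, 0, -0.04],
    [0.001, -0.03, -0.045],
    [0.001, -0.07, -0.045],
    [0.0016, -0.1, -0.045],
    [0.0016, -0.1076, -0.045],
    [0.0016, -0.1076, -0.045],
    [0.0016, -0.1076, -0.045],
    [0.0016, -0.1076, -0.02],
    [0.0016, -0.1076, -0.01],
    [0.0016, -0.1076, -0.01],
    [0.0016, -0.1076, -0.01]
  ],
  "angular": [
    [0, 0, 0],
    [0, 0, 0],
    [0, 0, 0],
    [0, 0, 0],
    [0, 0, 0],
    [0, 0, 0],
    [0, 0, 0],
    [0, 0, 0],
    [0, 0, 0],
    [0, 0, 0],
    [0, 0, 0],
    [0, 0, 0]
  ],
  "gripper": [1, 1, 1, 1, 1, 1, 1, 1, 1, 1, 1, 1]
}}

```text
clock: 9.8
ee_pos: [0.4607, -0.1004, 0.075]
ee_rot: [-180.0, -0.0, 90.0]
force: [0.5, -0.3, -0.8]
opening: 0.357
grip_force: 30.0
```

{"fn": "play_rows", "kwargs": {
  "linear": [
    [0, 0, 0.01],
    [0, 0, 0.018],
    [0, 0, 0.0225],
    [0, 0, 0.023],
    [0, 0, 0.023],
    [0, 0, 0.023],
    [0, 0, 0.023],
    [0, 0, 0.022],
    [0, 0, -0.01],
    [0, 0, -0.05],
    [-0.02, 0.02, -0.09],
    [-0.05, 0.05, -0.12],
    [-0.08, 0.08, -0.125],
    [-0.1, 0.104, -0.125],
    [-0.1, 0.104, -0.125],
    [-0.1, 0.104, -0.125],
    [-0.1, 0.104, -0.125]
  ],
  "angular": [
    [0, 0, 0],
    [0, 0, 0],
    [0, 0, 0],
    [0, 0, 0],
    [0, 0, 0],
    [0, 0, 0],
    [0, 0, 0],
    [0, 0, 0],
    [0, 0, 0],
    [0, 0, 0],
    [0, 0, 0],
    [0, 0, 0],
    [0, 0, 0],
    [0, 0, 0],
    [0, 0, 0],
    [0, 0, 0],
    [0, 0, 0]
  ],
  "gripper": [1, 1, 1, 1, -0.3, -0.3, -0.3, -0.3, -0.3, -0.3, -0.3, -0.3, -0.3, -0.3, -0.3, -0.3, -0.3]
}}

```text
clock: 11.5
ee_pos: [0.5634, -0.1998, 0.1996]
ee_rot: [-179.9, -0.0, 90.0]
force: [-0.3, 1.1, 0.2]
opening: 0.646
grip_force: 0.0
```

```bash
python3 look.py w2
```

```text
clock 11.5 [ 0.5634 -0.1998  0.1996] [-1.7995e+02 -2.0000e-02  9.0020e+01] open 0.646 F [-0.3  1.1  0.2]
red [322. 103.] 2579 z 0.0236 xy 0.5647 -0.1045 dia 0.1003
red [323. 231.] 628 z 0.0796 xy 0.5647 -0.2007 dia 0.0221
green [318. 222.] 2035 z 0.0237 xy 0.5608 -0.2085 dia 0.1001
green [183. 232.] 571 z 0.0795 xy 0.4572 -0.2017 dia 0.0216
blue [199.  98.] 1228 z 0.0236 xy 0.4607 -0.1007 dia 0.1005
blue [175.  94.] 731 z 0.0795 xy 0.4599 -0.1003 dia 0.0216
```

View pics/w2.png

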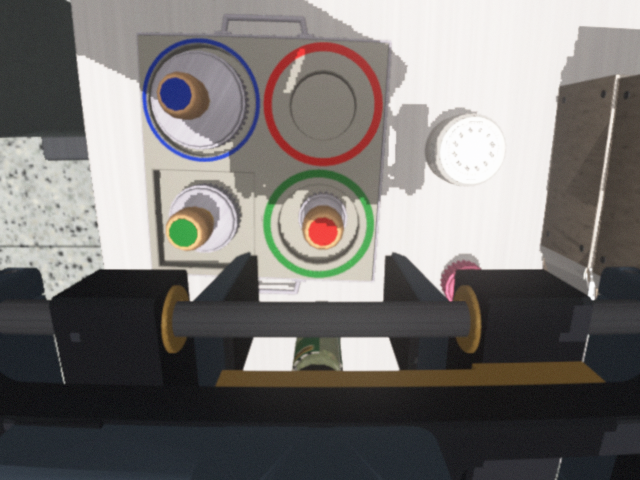

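Blue is seated in its pocket, with its top at z 0.0795 and 1 mm off centre. Red is next, at (323,231).

{"fn": "play_rows", "kwargs": {
  "linear": [
    [-0.0006, 0.001, 0.04],
    [-0.0006, 0.001, 0.08],
    [-0.0006, 0.001, 0.11],
    [-0.0006, 0.001, 0.13],
    [-0.0006, 0.001, 0.142],
    [-0.0006, 0.001, 0.147],
    [-0.0006, 0.001, 0.147],
    [-0.0006, 0.001, 0.147],
    [-0.0006, 0.001, 0.147],
    [-0.0006, 0.001, 0.147],
    [-0.0006, 0.001, 0.147],
    [-0.0006, 0.001, 0.147],
    [-0.0006, 0.001, 0.147]
  ],
  "angular": [
    [0, 0, 0],
    [0, 0, 0],
    [0, 0, 0],
    [0, 0, 0],
    [0, 0, 0],
    [0, 0, 0],
    [0, 0, 0],
    [0, 0, 0],
    [0, 0, 0],
    [0, 0, 0],
    [0, 0, 0],
    [0, 0, 0],
    [0, 0, 0]
  ],
  "gripper": [-0.3, -0.3, -0.3, -0.3, -0.3, -0.3, -0.3, 1, 1, 1, 1, 1, 1]
}}

```text
clock: 12.85
ee_pos: [0.5654, -0.2012, 0.0534]
ee_rot: [180.0, 0.0, 90.0]
force: [-2.5, -1.0, 6.4]
opening: 0.35
grip_force: 30.0
```

{"fn": "play_rows", "kwargs": {
  "linear": [
    [0, 0, -0.02],
    [0, 0, -0.04],
    [0.03, 0, -0.045],
    [0.07, -0.0005, -0.045],
    [0.09, -0.0007, -0.045],
    [0.0962, -0.0007, -0.045],
    [0.0962, -0.0007, -0.045],
    [0.0962, -0.0007, -0.035],
    [0.0962, -0.0007, -0.025],
    [0.0962, -0.0007, -0.025],
    [0.0962, -0.0007, -0.025]
  ],
  "angular": [
    [0, 0, 0],
    [0, 0, 0],
    [0, 0, 0],
    [0, 0, 0],
    [0, 0, 0],
    [0, 0, 0],
    [0, 0, 0],
    [0, 0, 0],
    [0, 0, 0],
    [0, 0, 0],
    [0, 0, 0]
  ],
  "gripper": [1, 1, 1, 1, 1, 1, 1, 1, 1, 1, 1]
}}

```text
clock: 13.95
ee_pos: [0.5642, -0.1053, 0.0772]
ee_rot: [-179.9, -0.0, 90.0]
force: [0.6, 0.3, -2.0]
opening: 0.351
grip_force: 30.0
```

{"fn": "play_rows", "kwargs": {
  "linear": [
    [0, 0, 0.01],
    [0, 0, 0.019],
    [0, 0, 0.0235],
    [0, 0, 0.024],
    [0, 0, 0.024],
    [0, 0, 0.024],
    [0, 0, 0.024],
    [0, 0, 0.023],
    [0, 0, -0.01],
    [0, 0, -0.05],
    [-0.02, -0.02, -0.09],
    [-0.05, -0.05, -0.12],
    [-0.08, -0.08, -0.125],
    [-0.0964, -0.107, -0.125],
    [-0.0964, -0.107, -0.125],
    [-0.0964, -0.107, -0.125],
    [-0.0964, -0.107, -0.125]
  ],
  "angular": [
    [0, 0, 0],
    [0, 0, 0],
    [0, 0, 0],
    [0, 0, 0],
    [0, 0, 0],
    [0, 0, 0],
    [0, 0, 0],
    [0, 0, 0],
    [0, 0, 0],
    [0, 0, 0],
    [0, 0, 0],
    [0, 0, 0],
    [0, 0, 0],
    [0, 0, 0],
    [0, 0, 0],
    [0, 0, 0],
    [0, 0, 0]
  ],
  "gripper": [1, 1, 1, 1, -0.3, -0.3, -0.3, -0.3, -0.3, -0.3, -0.3, -0.3, -0.3, -0.3, -0.3, -0.3, -0.3]
}}

```text
clock: 15.65
ee_pos: [0.4582, -0.201, 0.203]
ee_rot: [180.0, 0.0, 90.0]
force: [-1.0, 0.3, -0.1]
opening: 0.65
grip_force: 0.0
```

```bash
python3 look.py w3
```

```text
clock 15.65 [ 0.4582 -0.201   0.203 ] [179.98   0.    90.02] open 0.65 F [-1.   0.3 -0.1]
red [444. 103.] 2420 z 0.0236 xy 0.5645 -0.1044 dia 0.1002
red [467.  98.] 748 z 0.0795 xy 0.5636 -0.1044 dia 0.0221
green [435. 215.] 1799 z 0.0236 xy 0.5606 -0.2082 dia 0.1005
green [319. 230.] 576 z 0.0795 xy 0.457 -0.2016 dia 0.0214
blue [324.  96.] 1132 z 0.0236 xy 0.4607 -0.1006 dia 0.1002
blue [323.  91.] 726 z 0.0795 xy 0.4599 -0.1004 dia 0.0215
```

Red is seated in its pocket (top z 0.0795, 1 mm off centre). Now the green stamp.

{"fn": "play_rows", "kwargs": {
  "linear": [
    [-0.0006, -0.0008, 0.04],
    [-0.0006, -0.0008, 0.08],
    [-0.0006, -0.0008, 0.11],
    [-0.0006, -0.0008, 0.13],
    [-0.0006, -0.0008, 0.144],
    [-0.0006, -0.0008, 0.15],
    [-0.0006, -0.0008, 0.15],
    [-0.0006, -0.0008, 0.15],
    [-0.0006, -0.0008, 0.15],
    [-0.0006, -0.0008, 0.15],
    [-0.0006, -0.0008, 0.15],
    [-0.0006, -0.0008, 0.15],
    [-0.0006, -0.0008, 0.15]
  ],
  "angular": [
    [0, 0, 0],
    [0, 0, 0],
    [0, 0, 0],
    [0, 0, 0],
    [0, 0, 0],
    [0, 0, 0],
    [0, 0, 0],
    [0, 0, 0],
    [0, 0, 0],
    [0, 0, 0],
    [0, 0, 0],
    [0, 0, 0],
    [0, 0, 0]
  ],
  "gripper": [-0.3, -0.3, -0.3, -0.3, -0.3, -0.3, -0.3, 1, 1, 1, 1, 1, 1]
}}

```text
clock: 17.0
ee_pos: [0.4571, -0.202, 0.0535]
ee_rot: [180.0, 0.0, 90.0]
force: [-2.4, 0.7, 7.7]
opening: 0.356
grip_force: 30.0
```

{"fn": "play_rows", "kwargs": {
  "linear": [
    [0, 0, -0.02],
    [0, 0, -0.04],
    [-0.001, 0.03, -0.045],
    [-0.004, 0.07, -0.045],
    [-0.006, 0.095, -0.045],
    [-0.0067, 0.1036, -0.045],
    [-0.0067, 0.1036, -0.045],
    [-0.0067, 0.1036, -0.035],
    [-0.0067, 0.1036, -0.025],
    [-0.0067, 0.1036, -0.025],
    [-0.0067, 0.1036, -0.025]
  ],
  "angular": [
    [0, 0, 0],
    [0, 0, 0],
    [0, 0, 0],
    [0, 0, 0],
    [0, 0, 0],
    [0, 0, 0],
    [0, 0, 0],
    [0, 0, 0],
    [0, 0, 0],
    [0, 0, 0],
    [0, 0, 0]
  ],
  "gripper": [1, 1, 1, 1, 1, 1, 1, 1, 1, 1, 1]
}}

```text
clock: 18.1
ee_pos: [0.5595, -0.2084, 0.0774]
ee_rot: [-179.9, -0.0, 90.0]
force: [0.4, -0.5, -1.7]
opening: 0.352
grip_force: 30.0
```

{"fn": "play_rows", "kwargs": {
  "linear": [
    [0, 0.001, 0.01],
    [0, 0.001, 0.019],
    [0, 0.001, 0.0235],
    [0, 0.001, 0.024],
    [0, 0.001, 0.024],
    [0, 0.001, 0.024],
    [0, 0.001, 0.024],
    [0, 0.001, 0.023],
    [0, 0.001, -0.01],
    [0, 0, -0.05],
    [-0.01, -0.01, -0.09],
    [-0.03, -0.03, -0.14],
    [-0.043, -0.05, -0.17],
    [-0.043, -0.05, -0.17],
    [-0.043, -0.05, -0.17],
    [-0.043, -0.05, -0.17]
  ],
  "angular": [
    [0, 0, 0],
    [0, 0, 0],
    [0, 0, 0],
    [0, 0, 0],
    [0, 0, 0],
    [0, 0, 0],
    [0, 0, 0],
    [0, 0, 0],
    [0, 0, 0],
    [0, 0, 0],
    [0, 0, 0],
    [0, 0, 0],
    [0, 0, 0],
    [0, 0, 0],
    [0, 0, 0],
    [0, 0, 0]
  ],
  "gripper": [1, 1, 1, 1, -0.3, -0.3, -0.3, -0.3, -0.3, -0.3, -0.3, -0.3, -0.3, -0.3, -0.3, -0.3]
}}

```text
clock: 19.7
ee_pos: [0.5102, -0.2511, 0.247]
ee_rot: [-179.9, -0.0, 90.0]
force: [1.1, 0.7, -0.6]
opening: 0.645
grip_force: 0.0
```

```bash
python3 look.py w4; python3 -c "
from plant import *
import cv2
cv2.imwrite('pics/side1.png',read_camera('side')[0])"
```

```text
clock 19.7 [ 0.5102 -0.2511  0.247 ] [-1.7994e+02 -4.0000e-02  9.0010e+01] open 0.645 F [ 1.1  0.7 -0.6]
red [378.  53.] 2004 z 0.0236 xy 0.5648 -0.1046 dia 0.1006
red [388.  38.] 633 z 0.0795 xy 0.5636 -0.1045 dia 0.0225
red [530. 236.] 392 z 0.0705 xy 0.7049 -0.2701 dia 0.0217
green [371. 162.] 1662 z 0.0236 xy 0.5607 -0.2083 dia 0.0999
green [380. 168.] 478 z 0.0796 xy 0.5608 -0.208 dia 0.0215
blue [267.  56.] 784 z 0.0236 xy 0.4605 -0.1006 dia 0.1005
blue [258.  33.] 582 z 0.0795 xy 0.46 -0.1006 dia 0.0214
```

View pics/w4.png

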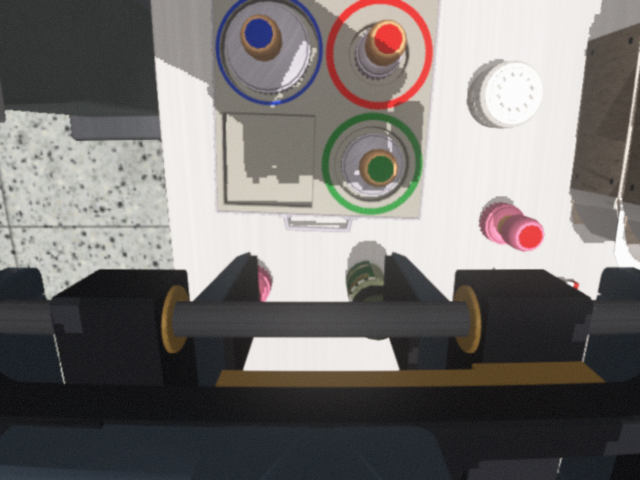

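View pics/side1.png

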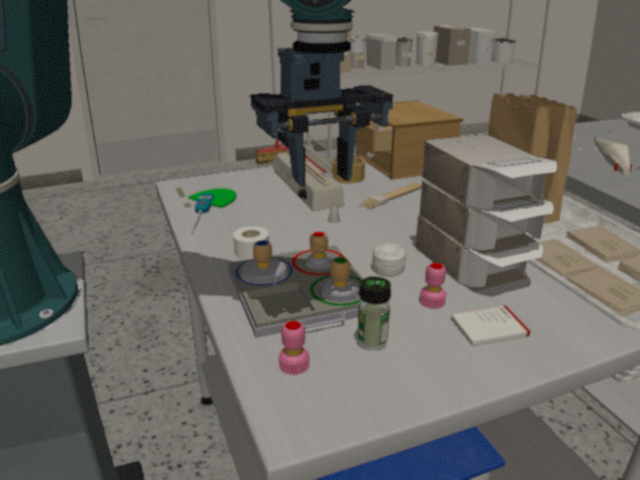

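The wrist view shows blue (258,33), red (388,38) and green (380,168) upright in their own pockets, with all tops at z 0.0795. The side view shows the roll, jar, timer and pink look-alikes where they stood at the start. The arm is clear, so I hand the job in.

```bash
python3 -c "
from plant import *
print(sign_off())"
```

```text
the job is handed in; nothing more can be done
None
```

All three stamps stand upright on the floor of their own pockets, each within about 1 mm of centre; the roll, jar and timer look unmoved, and the job was handed in at about 20 s of the 96 s allowed.

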